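Bring the vial loupe to its red stop

TASK

Slide the inspection loupe along its rail until its carriage rests against the red stop. The brake grips the rail by itself: press down the blue pad in the middle of the carriage with your fingertips and keep it down while you push the carriage along, gently and never against the gripping brake, then let go and come clear so that the brake holds again. Only press and push, lift nothing, and leave the jar, the timer and the green carton where they are.

Things in the scene. Friction and masses are not known exactly. Their poses are not given: they have to be found in the camera images.
- rail: Grey base plate 90 x 440 x 12 mm, screwed to the bench, with an aluminium rail 34 mm wide along its middle whose top is 28 mm above the bench, and a black block at each end. Origin at the centre of the plate's underside; its y axis runs along the rail, z up.
- carriage (a joint): Position of the carriage along the rail's y axis, m; 0 = middle of the rail. The carriage stays on the rail and cannot be lifted. With the brake off it slides against about 1 N of drag plus light damping (6 N per m/s); with the brake on it resists with some 25 to 40 N, and it stays wherever it is let go.
- carriage_mid (a point): Middle of the carriage's underside, 30 mm above the bench. The carriage is dark steel, 70 mm across the rail, 92 mm along it (46 mm either way from this point), 14 mm thick, with a black shoulder 16 mm long, 50 mm wide, at each end whose top is 40 mm above this point. The blue pad lies between the shoulders, in a gap of 60 mm.
- loupe (a point): Centre of the round loupe's top, 58 mm in diameter, carried by an arm on the rail's +x side, 105 mm from the carriage middle and 59 mm above the bench; it moves with the carriage and clears the vials by about 9 mm.
- pad (a joint): How far the blue pad is pressed down, m: about 0 (to 0.0005) at rest with the brake gripping, 0.008 fully down. The brake has fully let go from 0.002 on. A spring resists with 7 N at the start and 11 N at the bottom, and lifts the pad again when it is let go.
- pad_top (a point): Centre of the blue pad's top face (moves with it), 60 mm above the bench at rest, 10 mm below the shoulders' tops. The pad is 56 mm along the rail and 44 mm across it, flat with fine light ribs; fixed dark skirts along its two long sides stand 8 mm below its top at rest, flush with it when fully down.
- stop_red: Red stop clamped on the rail, 24 mm along the rail, 56 mm across it, 28 mm high, with a steel screw head on top (to 32 mm). Origin at the centre of its underside, 28 mm above the bench on the rail's middle line. On either the rail's +y or -y side of the carriage. The carriage's end meets it when their centres are 58 mm apart.
- stop_grey: The other stop, same shape in grey, on the opposite side of the carriage; not the one wanted. Origin as for the red one.
- vials: White rack 40 x 360 x 26 mm, fixed, with a row of 11 capped vials (tops 44 mm above the bench), parallel to the rail on its +x side, under the loupe. Origin at the centre of its underside.
- jar: Loose white jar with red cap, 46 mm in diameter, 60 mm high, upright on the robot's side of the rail. Origin at the centre of its underside. Not to be disturbed.
- timer: Loose white lab timer, 60 x 70 x 22 mm, lying on the robot's side of the rail. Origin at the centre of its underside. Not to be disturbed.
- carton: Loose green carton, 80 x 130 x 55 mm, beyond the vial rack. Origin at the centre of its underside. Not to be disturbed.

How it is judged:
By the outcome, as a careful person would: the job done as asked, in the order asked, and still so for the second after the job is handed in, with the robot touching nothing.
It also fails if it takes over 40 s, if anything falls off the work surface, if the arm or the gripper's body presses on something with over 40 N, if the wrist force passes 120 N, or if a joint passes its speed limit or range.

ROBOT

A 6-joint arm with a two-finger parallel gripper is mounted at the origin on the work surface. World frame = base frame: x ahead of the robot, y to its left, z up, the work surface at z = 0. Lengths are in m, angles in degrees, forces in N, time in s.
With the tool pointing down it reaches from about 0.4 to 0.825 m from the base axis. Payload 7 kg.
Tool frame: the origin (TCP) lies at the centre of the arm's flange, where the gripper is bolted on; the fingertips stand 178 mm ahead of it and the grasp point (between the pads) lies 159 mm ahead of it (tip_reach is the distance from the TCP to the fingertips, in m); z points along the fingers, y is the line along which they close (so a half turn about z gives the same grasp; the last joint's range is limited). The gripper opens to 88 mm and grips with 3 to 60 N. Pads are 19 mm wide; open, the fingers measure 130 mm over their backs; the gripper's body (78 mm by 193 mm) begins 47 mm behind the grasp point.
Start: joints at [93.627, 20.546, 0.682, 0, -70.136, -16.507], TCP at [0.15, 0.658, 0.405] pointing down, gripper open.
Joint ranges: [-176.03, 176.03], [-82.01, 121.73], [-58.28, 71.71], [-173.87, 95.51], [-174.79, -0.11], [-173.66, 173.66]. Speed limits (degrees/s): [136.94, 136.94, 172.46, 180, 180, 180].

INTERFACE

Orientations are given as [roll, pitch, yaw] about the fixed x, y, z axes, in that order (R = Rz(yaw) Ry(pitch) Rx(roll)).
In Python, from plant import * gives the robot as it stands.
- The arm moves only by the shell command python3 -m handwheel 'ROWS'. ROWS is JSON, a list of rows, each a list of 7 numbers: the opening, from -1 (shut) to 1 (fully open), then the shift along the tool's x, y, z as a fraction of full scale, then the turn, a rotation vector about the tool's x, y, z as a fraction of full scale. A call has 1 to 5 rows; each row shifts and turns the commanded pose from where the row before left it, along the tool's axes as they then stand; what a row does not reach is not made up. Full scale, the value 1, is 0.025 m for a shift and 6 degrees for a turn. A row lasts 1/8 s, in which the tool goes at most 62.5 mm and 10.7 degrees, less where a joint would pass 70% of its speed; a pose out of reach is approached as far as the arm can. A call with a number of a shift or a turn outside -1 to 1 is refused whole. A call with a gripper value outside its range is refused whole. The fingers move at their own pace and stop on an object; the grip force is fixed at half the most. Time passes only in rows, so rows that do not move let the fingers close. It gives the time, the measured TCP pose, the force, the opening and the grip force at its end, in the units of the state.
- get_obs(): the state, without advancing time (a new reading comes with each control period).
- snapshot(name): name is "scene" or "top" or "wrist"; returns a dict with "color" (420x560x3 uint8, red, green, blue), "fx", "fy", "cx", "cy" (pixels), "R" (3x3) and "t" (3): a world point X has camera coordinates R X + t; the wrist camera has in their place "tool_from_camera" (4x4, takes a point from camera to tool coordinates, whose origin is the TCP and whose axes are the flange's). Camera axes: x right, y down, z forward; pixel columns grow to the right and rows downward; lengths in m; the calibration is good to about 2 mm. A picture is of the moment at which its call begins: read the wrist's pose just before it. There is no depth.
- close_job(): hands the job in; it is judged then, once.
The state is a dict: "clock": time; "joint_pos": joint angles; "qvel": joint speeds; "tau": joint torques, N m; "tool_pos": TCP position; "orientation": TCP orientation; "force": force on the tool from outside, world axes, zero at the start; "moment": the same for the moment, N m; "opening": finger opening in m; "gripper_force": force on a finger pad.
Only numpy, scipy, OpenCV 4.12 (cv2) and the standard library are available. Lean on these libraries where they do the work, as an engineer would, in place of code of your own. Each camera call takes 0.05 s, during which the arm holds its last target. There are 200 camera calls.

## Working session

There is one attempt and no reset: what is moved stays moved. The work goes in short steps, Python scripts to look and compute and a shell command to move; the robot and the scene stay as the last step left them, time stands still between calls to the robot, and variables do not carry over. Pictures are saved under pics/ and viewed, at most 10 in all, crops included, and the job is handed in when it is done.

```bash
mkdir -p pics
python3 - <<'E'
from plant import *
import cv2,json
o=get_obs();print({k:o[k] for k in('clock','tool_pos','orientation','opening','force')})
for n in('scene','top'):
    s=snapshot(n);cv2.imwrite(f'pics/{n}0.png',s['color'][:,:,::-1])
    print(n,{k:(v.tolist() if hasattr(v,'tolist') else v) for k,v in s.items() if k!='color'})
E
```

```text
{'clock': 0.0, 'tool_pos': array([0.15043406, 0.65780745, 0.4037099 ]), 'orientation': array([ 1.79904084e+02, -8.19491824e-03, -1.28897377e+01]), 'opening': 0.08762660550471481, 'force': array([ 0.8472806 , -0.09085866,  0.11531908])}
scene {'fx': 447.56359014126843, 'fy': 447.56359014126843, 'cx': 282.328402945049, 'cy': 211.47491659043177, 'R': [[0.44730799431287693, 0.8942889971994195, -0.012757261142108468], [0.7364066166418525, -0.37635775592152276, -0.5621922576163918], [-0.5075636444721894, 0.24207855965733976, -0.8269081676730112]], 't': [-0.27664217344944103, -0.3684384413802131, 1.1501306075480517]}
top {'fx': 383.96475142320935, 'fy': 383.96475142320935, 'cx': 278.0261090778954, 'cy': 207.59109186363074, 'R': [[0.03497398549484337, -0.999383842610799, -0.002958963852426637], [-0.9784760040511528, -0.03363948677390969, -0.20360033012172696], [0.2033753422485005, 0.010015990118876803, -0.9790496157535857]], 't': [0.002033927067373723, 0.5787220905961158, 0.6989881504720487]}
```

View pics/scene0.png

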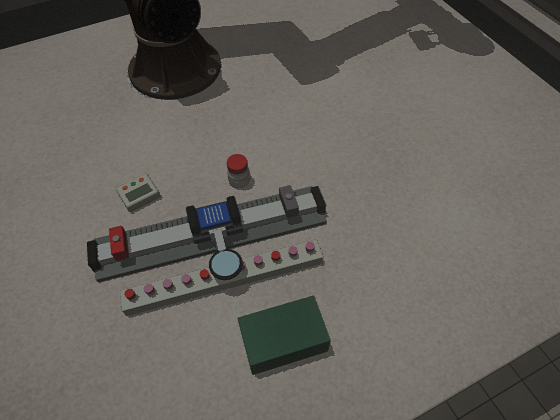

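View pics/top0.png

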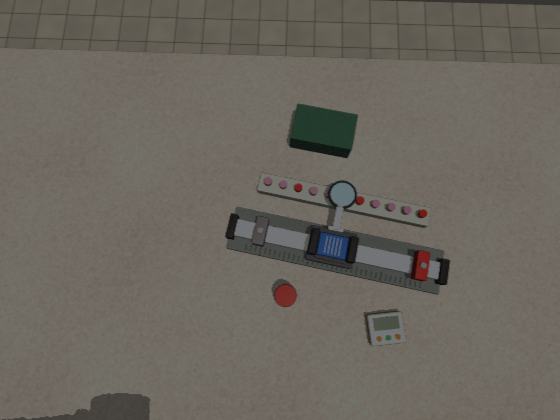

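The scene view shows the pad at about (214,215), the red stop at (118,240) and the grey stop at (289,197). The top view shows the pad at (333,246), the red stop at (423,264), the grey stop at (260,231), the jar at (286,295) and the timer at (386,329). Next I'll enlarge both views to get better pixel positions.

Run:
```python
import cv2,numpy as np
a=cv2.imread('pics/scene0.png')[180:290,80:335];b=cv2.imread('pics/top0.png')[175:295,220:455]
a=cv2.resize(a,(765,330),interpolation=cv2.INTER_CUBIC);b=cv2.resize(b[:90+30],None,fx=3,fy=3,interpolation=cv2.INTER_CUBIC)[:, :]
b=cv2.resize(cv2.imread('pics/top0.png')[200:290,220:455],(705,270),interpolation=cv2.INTER_CUBIC)
c=np.zeros((600,765,3),np.uint8);c[:330]=a;c[330:,:705]=b
cv2.imwrite('pics/crop.png',np.clip(c*1.5,0,255).astype(np.uint8))
```

```text
(no output)
```

View pics/crop.png

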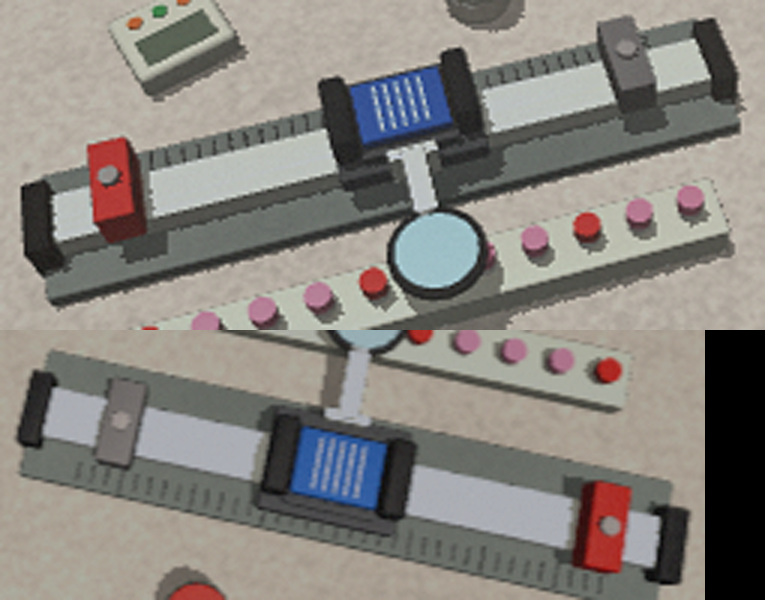

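In the crop, the red screw head is at scene (116.3,238.3) and top (423.3,265.0). The grey screw head is at (288.7,195.7) and (260.3,230.0), the pad centre at (213.3,214.7) and (332.7,245.4), and the loupe at (225.7,263.7) and (342.5,194).

```bash
cat > h.py <<'E'
from plant import *
import numpy as np,cv2
def tri(pts,cams):
    A=[];b=[]
    for (u,v),s in zip(pts,cams):
        R=np.array(s['R']);t=np.array(s['t'])
        for n,f,c,p in((0,s['fx'],s['cx'],u),(1,s['fy'],s['cy'],v)):
            k=(p-c)/f;A.append(R[n]-k*R[2]);b.append(k*t[2]-t[n])
    x,r,_,_=np.linalg.lstsq(np.array(A),np.array(b),rcond=None);return x,r
def plane(p,s,z):
    R=np.array(s['R']);d=R.T@np.array([(p[0]-s['cx'])/s['fx'],(p[1]-s['cy'])/s['fy'],1]);c=-R.T@np.array(s['t'])
    return c+d*(z-c[2])/d[2]
E
python3 - <<'E'
from h import *
S=snapshot('scene');T=snapshot('top')
P={'red':((116.3,238.3),(423.3,265),.060),'grey':((288.7,195.7),(260.3,230),.060),'pad':((213.3,214.7),(332.7,245.4),.060),'loupe':((225.7,263.7),(342.5,194),.059)}
W={}
for k,(a,b,z) in P.items():
    x,r=tri((a,b),(S,T));W[k]=x;print(k,x.round(4),r,plane(a,S,z).round(4),plane(b,T,z).round(4))
d=(W['red']-W['grey'])[:2];print(np.linalg.norm(d),np.degrees(np.arctan2(d[1],d[0])))
u=d/np.linalg.norm(d);print('pad->red along',(W['red']-W['pad'])[:2]@u,'u',u)
print('jar',plane((286,295),T,.06),'timer',plane((386,329),T,.022))
E
```

```text
red [ 0.476  -0.2599  0.0571] [1.0119089e-06] [ 0.4785 -0.2589  0.06  ] [ 0.4757 -0.2595  0.06  ]
grey [0.533 0.056 0.058] [1.59897959e-06] [0.5345 0.0563 0.06  ] [0.5324 0.0551 0.06  ]
pad [ 0.5077 -0.0863  0.0568] [1.95076265e-07] [ 0.51   -0.0864  0.06  ] [ 0.5072 -0.0862  0.06  ]
loupe [ 0.6113 -0.105   0.0562] [8.75461379e-07] [ 0.6131 -0.1047  0.059 ] [ 0.6104 -0.1052  0.059 ]
0.3210568458118927 -100.22089709009569
pad->red along 0.1764446825649643 u [-0.17744369 -0.98413096]
jar [0.41054201 0.00118509 0.06      ] timer [ 0.35217901 -0.19592829  0.022     ]
```

Measured heights are 57–58 mm against 59–60 mm in the text, so they agree to about 3 mm. The loupe sits 105 mm from the pad, which matches. Travel to the red stop is about 118 mm along -y of the rail, and at yaw -10.2° that is the tool's +y. I'll approach with the gripper closed.

```bash
python3 -m handwheel '[[-1,1,1,0,0,0,-0.45],[-1,1,1,0,0,0,0],[-1,1,1,0,0,0,0],[-1,1,1,0,0,0,0],[-1,1,1,0,0,0,0]]'
python3 -m handwheel '[[-1,1,1,0,0,0,0],[-1,1,1,0,0,0,0],[-1,1,1,0,0,0,0],[-1,1,1,0,0,0,0],[-1,1,1,0,0,0,0]]'
```

```text
clock: 0.82
tool_pos: [0.2506, 0.5108, 0.4046]
orientation: [180.0, 0.0, -10.2]
force: [0.9, 0.4, 0.7]
opening: 0.0429
gripper_force: 0.0
clock: 1.45
tool_pos: [0.3514, 0.3657, 0.4047]
orientation: [-180.0, 0.0, -10.2]
force: [0.8, 1.1, -0.4]
opening: 0.0009
gripper_force: 0.0
```

```bash
python3 -m handwheel '[[-1,0.6,1,0,0,0,0],[-1,0.6,1,0,0,0,0],[-1,0.6,1,0,0,0,0],[-1,0.6,1,0,0,0,0],[-1,0.6,1,0,0,0,0]]'
python3 -m handwheel '[[-1,0.6,1,0.3,0,0,0],[-1,0.6,1,0.3,0,0,0],[-1,0.6,1,0.3,0,0,0],[-1,0.6,1,0.3,0,0,0],[-1,0.6,1,0.3,0,0,0]]'
python3 -m handwheel '[[-1,0.6,1,0.5,0,0,0],[-1,0.6,1,0.5,0,0,0],[-1,0.6,1,0.5,0,0,0],[-1,0.6,1,0.5,0,0,0],[-1,0.6,1,0.5,0,0,0]]'
```

```text
clock: 2.08
tool_pos: [0.4028, 0.2295, 0.4047]
orientation: [-180.0, -0.0, -10.2]
force: [1.1, 0.0, 0.2]
opening: 0.0009
gripper_force: 0.0
clock: 2.7
tool_pos: [0.4546, 0.0933, 0.367]
orientation: [-180.0, -0.0, -10.2]
force: [-0.3, 0.1, 0.4]
opening: 0.0003
gripper_force: 0.0
clock: 3.32
tool_pos: [0.5064, -0.043, 0.3043]
orientation: [-180.0, -0.0, -10.2]
force: [-0.3, 0.2, 0.3]
opening: 0.0001
gripper_force: 0.0
```

```bash
python3 -m handwheel '[[-1,0.2,0.84,0.84,0,0,0],[-1,0.2,0.84,0.84,0,0,0],[-1,0,0,0,0,0,0]]'
python3 - <<'E'
from h import *
W=snapshot('wrist');T=snapshot('top');S=snapshot('scene')
print(np.array(W['tool_from_camera']).round(4).tolist(),W['fx'],W['cx'],W['cy'])
c=lambda s,y,x:cv2.resize(s['color'][y:y+100,x:x+133,::-1],(400,300),interpolation=cv2.INTER_CUBIC)
o=np.zeros((600,800,3),np.uint8);o[:300,:400]=c(T,195,265);o[:300,400:]=c(S,160,150);o[300:,:400]=cv2.resize(W['color'][:,:,::-1],(400,300))
cv2.imwrite('pics/near.png',np.clip(o*1.5,0,255).astype(np.uint8))
E
```

```text
clock: 3.7
tool_pos: [0.5078, -0.0863, 0.2611]
orientation: [179.9, 0.2, -10.3]
force: [0.0, 0.4, 0.2]
opening: 0.0005
gripper_force: 0.0
[[0.0006, -0.9558, -0.294, 0.0811], [1.0, 0.0006, 0.0, 0.0007], [0.0002, -0.294, 0.9558, 0.0211], [0.0, 0.0, 0.0, 1.0]] 351.8381250288854 282.1781083820051 206.58636309815336
```

View pics/near.png

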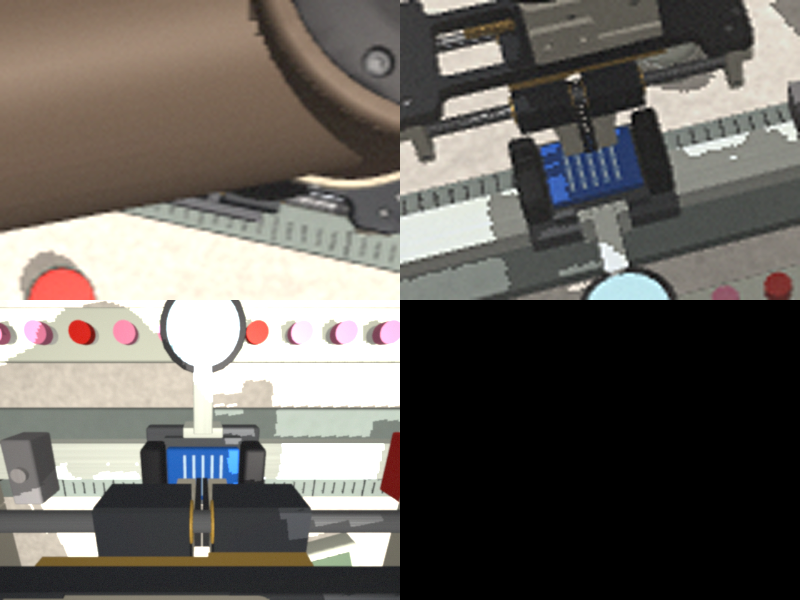

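The wrist view shows the closed fingertips at u≈202 and the pad centre at u≈203 (in the half-size view), so they are centred along the rail between the shoulders. The scene view agrees. Next I'll descend and feel for the pad.

```bash
python3 -m handwheel '[[-1,0,0,0.3,0,0,0],[-1,0,0,0.3,0,0,0],[-1,0,0,0.2,0,0,0],[-1,0,0,0,0,0,0]]'
python3 -m handwheel '[[-1,0,0,0.1,0,0,0],[-1,0,0,0,0,0,0]]'
python3 -m handwheel '[[-1,0,0,0.06,0,0,0],[-1,0,0,0,0,0,0]]'
python3 -m handwheel '[[-1,0,0,0.06,0,0,0],[-1,0,0,0,0,0,0]]'
```

```text
clock: 4.35
tool_pos: [0.5084, -0.085, 0.2421]
orientation: [180.0, 0.1, -10.2]
force: [-0.4, -0.2, -0.4]
opening: 0.0005
gripper_force: 0.0
clock: 4.6
tool_pos: [0.5086, -0.0852, 0.2401]
orientation: [-180.0, 0.0, -10.2]
force: [0.1, 0.3, -0.0]
opening: 0.0003
gripper_force: 0.0
clock: 4.85
tool_pos: [0.5085, -0.0852, 0.2386]
orientation: [180.0, 0.0, -10.2]
force: [-0.4, 0.1, -0.0]
opening: 0.0003
gripper_force: 0.0
clock: 5.1
tool_pos: [0.5087, -0.0852, 0.2374]
orientation: [180.0, -0.0, -10.2]
force: [-1.3, 0.8, 3.0]
opening: 0.0006
gripper_force: 1.9
```

Contact is at TCP z≈0.2378, a pad top of about 0.060 as expected. I'll press about 5 mm.

```bash
python3 -m handwheel '[[-1,0,0,0.08,0,0,0],[-1,0,0,0.08,0,0,0],[-1,0,0,0.06,0,0,0],[-1,0,0,0,0,0,0]]'
```

```text
clock: 5.6
tool_pos: [0.5087, -0.0851, 0.2323]
orientation: [180.0, -0.0, -10.2]
force: [-2.8, 1.7, 9.0]
opening: 0.0001
gripper_force: 4.7
```

```bash
python3 -m handwheel '[[-1,0,0.08,0,0,0,0],[-1,0,0.1,0,0,0,0],[-1,0,0.12,0,0,0,0],[-1,0,0.12,0,0,0,0],[-1,0,0.12,0,0,0,0]]'
```

```text
clock: 6.22
tool_pos: [0.5063, -0.0984, 0.2324]
orientation: [-180.0, -0.0, -10.2]
force: [-3.2, 2.0, 7.9]
opening: 0.0006
gripper_force: 4.7
```

```bash
python3 -m handwheel '[[-1,0,0.15,0,0,0,0],[-1,0,0.15,0,0,0,0],[-1,0,0.15,0,0,0,0],[-1,0,0.15,0,0,0,0],[-1,0,0.15,0,0,0,0]]'
python3 - <<'E'
from h import *
W=snapshot('wrist');S=snapshot('scene')
o=np.zeros((600,800,3),np.uint8)
o[:300,:]=cv2.resize(S['color'][180:285,80:360,::-1],(800,300),interpolation=cv2.INTER_CUBIC);o[300:,:400]=cv2.resize(W['color'][:,:,::-1],(400,300))
o[300:,400:]=cv2.resize(W['color'][170:320,180:380,::-1],(400,300))
cv2.imwrite('pics/mid.png',np.clip(o*1.2,0,255).astype(np.uint8))
E
```

```text
clock: 6.85
tool_pos: [0.5029, -0.1169, 0.2324]
orientation: [-180.0, -0.0, -10.2]
force: [-2.8, 1.5, 8.5]
opening: 0.0006
gripper_force: 4.7
```

View pics/mid.png

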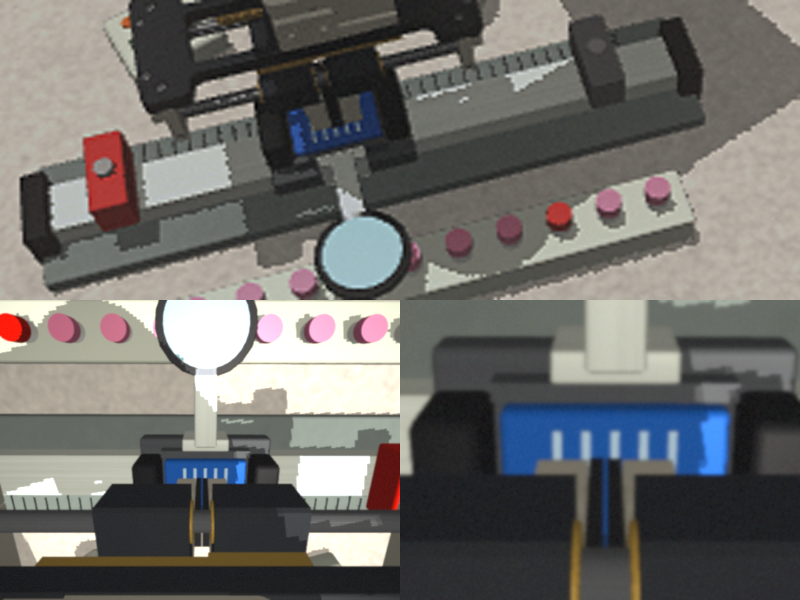

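The loupe and carriage have moved with the tips. The tips are still centred on the pad, about 3 mm at most from its middle, and forces are low. About 86 mm remains.

```bash
for i in 1; do python3 -m handwheel '[[-1,0,0.16,0,0,0,0],[-1,0,0.16,0,0,0,0],[-1,0,0.16,0,0,0,0],[-1,0,0.16,0,0,0,0],[-1,0,0.16,0,0,0,0]]'; done
python3 -m handwheel '[[-1,0,0.16,0,0,0,0],[-1,0,0.16,0,0,0,0],[-1,0,0.16,0,0,0,0],[-1,0,0.16,0,0,0,0],[-1,0,0.16,0,0,0,0]]'
python3 -m handwheel '[[-1,0,0.16,0,0,0,0],[-1,0,0.16,0,0,0,0],[-1,0,0.16,0,0,0,0],[-1,0,0.16,0,0,0,0],[-1,0,0.16,0,0,0,0]]'
python3 -m handwheel '[[-1,0,0.12,0,0,0,0],[-1,0,0.1,0,0,0,0],[-1,0,0.1,0,0,0,0],[-1,0,0.08,0,0,0,0],[-1,0,0.08,0,0,0,0]]'
```

```text
clock: 7.58
tool_pos: [0.4994, -0.1366, 0.2323]
orientation: [-180.0, -0.0, -10.2]
force: [-2.4, 1.8, 9.2]
opening: 0.0007
gripper_force: 4.7
clock: 8.2
tool_pos: [0.4958, -0.1563, 0.2323]
orientation: [180.0, -0.0, -10.2]
force: [-3.3, 2.1, 10.0]
opening: 0.0005
gripper_force: 4.7
clock: 8.82
tool_pos: [0.4922, -0.176, 0.2323]
orientation: [180.0, -0.0, -10.2]
force: [-2.6, 2.1, 9.0]
opening: 0.0003
gripper_force: 4.7
clock: 9.45
tool_pos: [0.4901, -0.1878, 0.2323]
orientation: [180.0, -0.0, -10.2]
force: [-3.1, 1.2, 9.7]
opening: 0.0004
gripper_force: 4.7
```

```bash
python3 -m handwheel '[[-1,0,0.08,0,0,0,0],[-1,0,0.08,0,0,0,0],[-1,0,0.06,0,0,0,0],[-1,0,0.06,0,0,0,0],[-1,0,0.06,0,0,0,0]]'
python3 -m handwheel '[[-1,0,0.06,0,0,0,0],[-1,0,0.06,0,0,0,0],[-1,0,0.06,0,0,0,0]]'
```

```text
clock: 10.07
tool_pos: [0.4886, -0.1962, 0.2323]
orientation: [180.0, -0.0, -10.2]
force: [-3.2, 1.4, 9.7]
opening: 0.0003
gripper_force: 4.7
clock: 10.45
tool_pos: [0.4878, -0.2006, 0.2323]
orientation: [180.0, -0.0, -10.2]
force: [-3.3, 1.5, 8.9]
opening: 0.0002
gripper_force: 4.7
```

Run:
```python
from h import *
W=snapshot('wrist');S=snapshot('scene')
o=np.zeros((600,800,3),np.uint8)
o[:300,:400]=cv2.resize(S['color'][200:290,80:200,::-1],(400,300),interpolation=cv2.INTER_CUBIC);o[:300,400:]=cv2.resize(W['color'][:,:,::-1],(400,300))
o[300:]=cv2.resize(W['color'][170:320,160:560,::-1],(800,300))
cv2.imwrite('pics/end1.png',np.clip(o*1.2,0,255).astype(np.uint8))
```

```text
(no output)
```

View pics/end1.png

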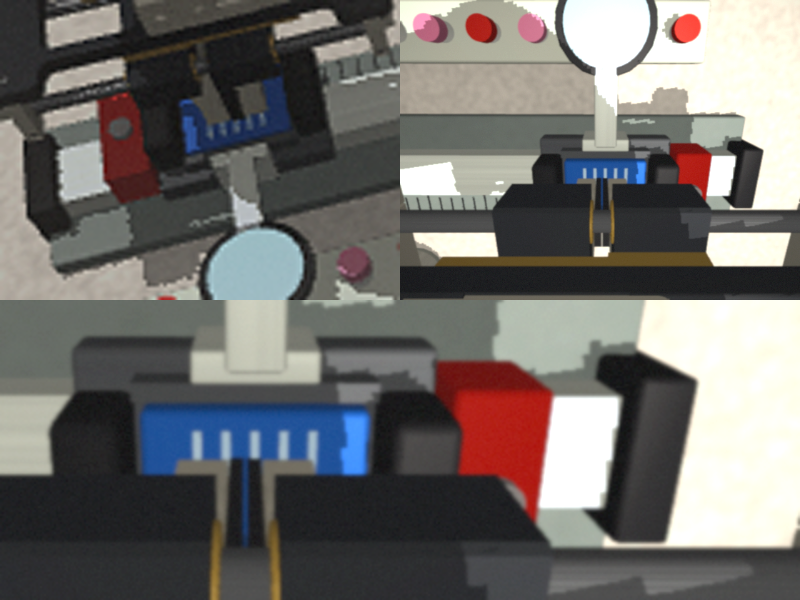

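The carriage end is within a few mm of the red stop (carriage edge at u≈437, stop at u≈440 in the lower crop). I'll creep on and watch the y force.

```bash
python3 -m handwheel '[[-1,0,0.04,0,0,0,0],[-1,0,0.04,0,0,0,0]]'
python3 -m handwheel '[[-1,0,0.04,0,0,0,0],[-1,0,0.04,0,0,0,0]]'
python3 -m handwheel '[[-1,0,0.04,0,0,0,0],[-1,0,0.04,0,0,0,0]]'
```

```text
clock: 10.8
tool_pos: [0.4876, -0.2022, 0.2323]
orientation: [-180.0, -0.0, -10.2]
force: [-1.9, 6.7, 9.7]
opening: 0.0005
gripper_force: 4.7
clock: 11.05
tool_pos: [0.4877, -0.204, 0.2325]
orientation: [-180.0, -0.1, -10.2]
force: [-0.5, 6.2, 8.8]
opening: 0.0004
gripper_force: 4.6
clock: 11.3
tool_pos: [0.4877, -0.2059, 0.2326]
orientation: [-180.0, -0.2, -10.1]
force: [1.0, 6.1, 8.5]
opening: 0.0003
gripper_force: 4.6
```

The y force rose to about 6 N at 118 mm of travel and the tips now slip on the pad, so the carriage is against the stop. I'll lift straight up.

```bash
python3 -m handwheel '[[-1,0,0,-0.1,0,0,0],[-1,0,0,-0.12,0,0,0],[-1,0,0,-0.2,0,0,0],[-1,0,0,-0.6,0,0,0],[-1,0,0,-1,0,0,0]]'
python3 -m handwheel '[[-1,0,0,-1,0,0,0],[-1,-1,0,-1,0,0,0],[-1,0,1,-1,0,0,0],[-1,0,1,-1,0,0,0],[-1,0,1,-1,0,0,0]]'
python3 -m handwheel '[[-1,0,1,0,0,0,0],[-1,0,1,0,0,0,0],[-1,0,1,0,0,0,0],[-1,0,1,0,0,0,0],[-1,0,0,0,0,0,0]]'
python3 - <<'E'
from h import *
T=snapshot('top');S=snapshot('scene')
o=np.zeros((600,800,3),np.uint8)
o[:300,:400]=cv2.resize(S['color'][200:290,80:200,::-1],(400,300),interpolation=cv2.INTER_CUBIC);o[:300,400:]=cv2.resize(T['color'][:,:,::-1],(400,300))
o[300:,:400]=cv2.resize(T['color'][190:310,340:500,::-1],(400,300),interpolation=cv2.INTER_CUBIC)
o[300:,400:]=cv2.resize(S['color'][:,:,::-1],(400,300))
cv2.imwrite('pics/fin.png',np.clip(o*1.3,0,255).astype(np.uint8))
E
```

```text
clock: 11.92
tool_pos: [0.4864, -0.2065, 0.2825]
orientation: [180.0, 0.1, -10.2]
force: [0.4, -0.9, 0.5]
opening: 0.0004
gripper_force: 0.0
clock: 12.55
tool_pos: [0.4483, -0.2766, 0.409]
orientation: [180.0, -0.0, -10.2]
force: [0.3, -0.4, 0.5]
opening: 0.0006
gripper_force: 0.0
clock: 13.18
tool_pos: [0.4306, -0.3754, 0.4075]
orientation: [180.0, 0.0, -10.3]
force: [-0.2, 0.6, 0.3]
opening: 0.0003
gripper_force: 0.0
```

View pics/fin.png

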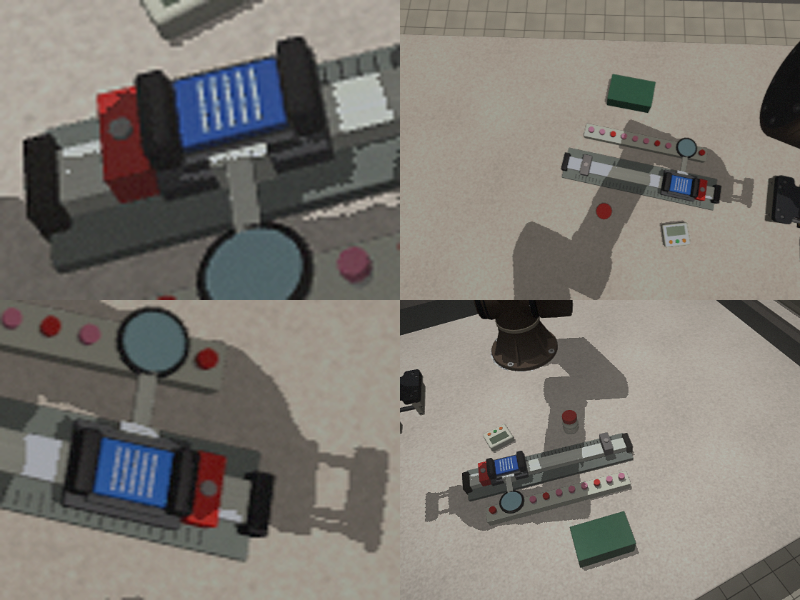

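The picture shows the carriage end flush with the red stop, the pad up, and the jar, timer and carton in place. I'll check the spacing in numbers before handing in.

Run:
```python
from h import *
S=snapshot('scene');T=snapshot('top')
p,_=tri(((149,230),(395.6,258)),(S,T));r,_=tri(((115.7,238.4),(423.5,265.5)),(S,T));print(p,r,np.linalg.norm((p-r)[:2]))
print('jar/timer before-after diff')
a=cv2.imread('pics/top0.png')[:,:,::-1]
for n,m in(('jar',(270,280,305,312)),('timer',(362,305,412,350)),('carton',(285,98,362,160))):
    for im in(a,T['color']):
        c=im[m[1]:m[3],m[0]:m[2]].astype(int)
        k=(c[...,0]>c[...,1]*1.8) if n=='jar' else (c[...,1]>c[...,0]*1.3) if n=='carton' else (c.min(2)>c.max()*.75)
        y,x=np.nonzero(k);print(n,x.mean().round(2),y.mean().round(2),len(x))
```

```text
[ 0.487717   -0.20412364  0.06107463] [ 0.47510432 -0.26085761  0.05608361] 0.0581190457193889
jar/timer before-after diff
jar 15.03 15.11 380
jar 15.14 15.17 377
timer 26.68 23.45 1518
timer 26.65 23.45 1509
carton 37.88 32.24 2660
carton 37.88 32.25 2663
```

Spacing is 58.1 mm against the 58 mm expected, the pad is back up at 61 mm, and the loose things have not moved.

```bash
python3 -c "
from plant import *
print(close_job())"
```

```text
the job is handed in; nothing more can be done
None
```

The carriage now rests against the red stop (58.1 mm measured between centres, 58 mm expected), the pad is up with the arm clear, the jar, timer and carton are where they were, and the job is handed in; no verdict was returned.

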